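Put the speckled cup away in the damp box and lock its door

TASK

Put the leather-hard speckled cup away in the black damp box: slide the box's grey door fully open, lift the cup off the wooden stand and set it down gently, upright, on the floor of the box, letting go only once it stands there. Then slide the door fully shut, push the red spring knob in and, holding it in, turn it clockwise past its yellow safety stop as far as it goes and let it spring back up, so that the door is locked. Do not tip the cup over and leave the other things on the bench where they are.

Things in the scene. Friction and masses are not known exactly. Their poses are not given: they have to be found in the camera images.
- damp_box: Black plastic box fixed to the bench; origin on its underside. In its frame it spans x -155..125, y -170..170, z 0..115 mm (flat top = deck). Open well for the cup: x -35..115, y -160..-10, floor 8 mm above the bench. The grey door slides on the deck along y: shut it covers the well, open it lies on the +y half. Knob axis at x -95, y 7 mm, on the ledge on the -x side.
- box_floor (a point): Centre of the well's floor (8 mm above the bench): at x +40, y -85, z +8 mm in the box's frame; same axes as the box.
- door (a joint): Sliding door, m: 0 fully shut, 0.155 fully open (end stops); grows along the box's +y. Starts at 0 to 0.06. Panel 160 x 160 mm, top 10 mm above the deck, with a 22 mm high rib at its +y edge. About 2 N friction; stays where left. Locking swings the knob's steel tongue behind the rib; with the door open the tongue cannot swing in.
- door_grip (a point): Centre of the top of the door's orange grip fin, 157 mm above the bench; at x 35, y -85 mm in the box's frame with the door shut, moving to +y with it. The fin is 80 mm long along the box's x, 16 mm thick along the box's y, and stands 32 mm above the door panel. Axes as the box.
- knob_push (a joint): Red knob pushed down along its vertical axis, m: 0 = up (rest), 0.010 = fully in (end stop). A spring returns it: about 5 N to start, 12 N fully in.
- knob_turn (a joint): Turn of the red knob, rad, clockwise from above: starts 0 to 0.25, end stop (locked) 1.4, friction 0.04 N m. Unless pushed in 7 mm or more its yellow tooth hits the fixed yellow stop at about 0.45; it is clear beyond about 0.95, where the knob can spring up. At 1.4 pointer and steel tongue point along the box's +x, to the red mark; at 0 they point 1.4 rad anticlockwise of that.
- knob_top (a point): On the red knob's axis, centre of the top of its bar grip, 177 mm above the bench with the knob up; turns and sinks with it. The bar is 64 mm long along this point's x (pointer direction), 16 mm thick along its y, 28 mm high above a round skirt of 72 mm diameter that can be pressed too. The steel tongue under the skirt reaches 75 mm from the axis along +x.
- speckled_cup: Cream stoneware cup with dark specks, 85 mm high, straight outside diameter 62 mm from 28 mm up to the rim, foot 50 mm, wall 4.5 mm, open at the top, no handle, 0.22 kg or so. Origin at the centre of its underside, z up. It starts upright on the stand.
- stand: Round wooden trimming stand fixed to the bench, 110 mm in diameter, 50 mm high, flat top. Origin at the centre of its underside.
- steel_bowl: Empty stainless steel bowl, 120 mm in diameter, 50 mm high; origin at the centre of its underside. Bystander.
- terracotta_cup: Plain terracotta cup, 68 mm in diameter, 80 mm high, origin at the centre of its underside. Bystander: not the one to put away.
- rib: Flat white silicone rib, about 126 x 36 x 6 mm, origin under its centre. Bystander.
- glaze_jar: Blue closed jar, 70 mm in diameter, 90 mm high, origin at the centre of its underside. Bystander.
- slip_brush: Brush lying on the bench beyond the box. Bystander.

How it is judged:
By the outcome, as a careful person would: the job done as asked, in the order asked, and still so for the second after the job is handed in, with the robot touching nothing.
It also fails if it takes over 72 s, if anything falls off the work surface, if the arm or the gripper's body presses on something with over 40 N, if the wrist force passes 120 N, or if a joint passes its speed limit or range.

ROBOT

A 6-joint arm with a two-finger parallel gripper is mounted at the origin on the work surface. World frame = base frame: x ahead of the robot, y to its left, z up, the work surface at z = 0. Lengths are in m, angles in rad, forces in N, time in s.
With the tool pointing down it reaches from about 0.275 to 0.775 m from the base axis. Payload 14.6 kg.
Tool frame: the origin (TCP) lies on the centre line of the jaws, within the pads' length; the fingertips stand 25 mm ahead of it and the grasp point (between the pads) lies 6 mm ahead of it; z points along the fingers, y is the direction in which the jaws open and shut (so a half turn about z gives the same grasp; the last joint's range is limited). The gripper opens to 85 mm and grips with 20 to 120 N. Pads are 22 mm wide; open, the fingers measure 114 mm over their backs; the gripper's body (76 mm by 85 mm) begins 54 mm behind the grasp point. The pads swing forward as they close: fully open they stand 13 mm farther back than shut.
Start: joints at [-1.29, 0.263, -0.048, 1.259, 0, 1.415], TCP at [0.222, -0.476, 0.256] pointing down, gripper open.
Joint ranges: [-2.65, 2.65], [-0.89, 1.7], [-1.18, 1.37], [-2.13, 2.11], [-1.35, 1.29], [-3.14, 3.14]. Speed limits (rad/s): [1.89, 1.89, 2.57, 2.79, 3.14, 3.14].

INTERFACE

Orientations are given as a 3x3 rotation matrix whose columns are the frame's x, y, z axes.
In Python, from plant import sensors, camera, camera_info, order gives the robot as it stands. The module is installed in compiled form; this text tells all that it offers.
- The arm moves only by the tool drive_tool, never from a script. Its argument "rows" is a list that holds one entry, the list of rows, each a list of 4 numbers: the shift along the tool's x, y, z in mm, then the turn about the tool's z in degrees. A call has 1 to 12 rows; each row shifts and turns the pose as measured when the row begins, along the tool's axes as they then stand; what a row does not reach is not made up. A row lasts 1/10 s, in which the tool goes at most 50 mm and 8.59 degrees, less where a joint would pass 70% of its speed; a pose out of reach is approached as far as the arm can. A call with a gripper value outside its range is refused whole. "fingers" is the finger opening in mm, from 0 to 85.4, set as the call begins (left out, the last holds). The fingers move at their own pace and stop on an object; "newtons" is the grip in N (left out, the last holds). Time passes only in rows, so rows that do not move let the fingers close. It gives the time, the measured TCP pose, the force and the opening at its end, in the units of the state.
- sensors.state(): the state, without advancing time (a new reading comes with each control period).
- camera(name): name is "scene" or "top"; returns (picture, depth): 400x640x3 uint8, red, green, blue; 400x640 float32, m along the optical axis (not along the pixel's ray), 0 where there is no reading.
- camera_info(name): a dict with "camera_matrix" (3x3 intrinsics, pixels), "D" ([k1, k2, p1, p2, k3] as OpenCV has them; the pictures are not rectified), "T" (4x4, takes a point from camera to world coordinates). Camera axes: x right, y up, looking along -z (the intrinsics and any distortion apply to the point x, -y, -z); pixel columns grow to the right and rows downward; lengths in m; the calibration is good to about 2 mm. A picture is of the moment at which its call begins. camera_info takes no time and is no camera call.
- order.close_job(): hands the job in, once; it reports no verdict.
The state is a dict: "time_s": time; "q": joint angles; "qd": joint speeds; "tau": joint torques, N m; "position": TCP position; "orientation": TCP orientation; "wrist_force": force on the tool from outside, world axes, zero at the start; "wrist_torque": the same for the moment, N m; "opening": finger opening in m.
Only numpy, scipy, OpenCV 4.12 (cv2) and the standard library are available. Lean on these libraries where they do the work, as an engineer would, in place of code of your own. Each camera call takes 0.05 s, during which the arm holds its last target.

## Working session

There is one attempt and no reset: what is moved stays moved. The work goes in short steps, Python scripts to look and compute and a tool call to move; the robot and the scene stay as the last step left them, time stands still between calls to the robot, and variables do not carry over. Pictures are saved under pics/ and viewed, and the job is handed in when it is done.

Besides the shell and the picture viewer there is one more tool, called as name([rows], argument=value, ...), one row to a line, values as JSON. drive_tool: Moves the arm, as the interface text tells. Its arguments: {"type":"object","properties":{"rows":{"type":"array","items":{"type":"array","items":{"type":"array","items":{"type":"number"}}}},"fingers":{"type":"number"},"newtons":{"type":"number"}},"required":["rows"]}

```bash
mkdir -p pics
python3 - <<'E'
from plant import sensors,camera,camera_info
import cv2,numpy as np
s=sensors.state()
print(s['time_s'],np.round(s['position'],3),np.round(s['orientation'],2).tolist(),s['opening'],s['wrist_force'])
for n in('scene','top'):
    p,d=camera(n); np.savez(f'{n}0.npz',p=p,d=d); cv2.imwrite(f'pics/{n}0.png',p[:,:,::-1])
    i=camera_info(n); print(n,np.round(i['camera_matrix'],1).tolist(),np.round(i['D'],3),np.round(i['T'],3).tolist())
E
```

```text
0.0 [ 0.222 -0.476  0.256] [[0.91, 0.42, -0.0], [0.42, -0.91, 0.0], [0.0, -0.0, -1.0]] 0.08551777978851989 [-1.02527269 -0.86889496  0.22398875]
scene [[391.3, 0.0, 320.4], [0.0, 391.3, 195.7], [0.0, 0.0, 1.0]] [-0.005  0.     0.     0.     0.   ] [[0.707, -0.419, 0.57, 1.206], [0.707, 0.393, -0.588, -0.719], [0.023, 0.818, 0.574, 0.707], [0.0, 0.0, 0.0, 1.0]]
top [[418.1, 0.0, 319.2], [0.0, 418.1, 197.6], [0.0, 0.0, 1.0]] [-0.045  0.     0.     0.     0.   ] [[0.026, 0.997, -0.069, 0.565], [-1.0, 0.026, -0.007, -0.1], [-0.005, 0.07, 0.998, 1.039], [0.0, 0.0, 0.0, 1.0]]
```

View pics/scene0.png

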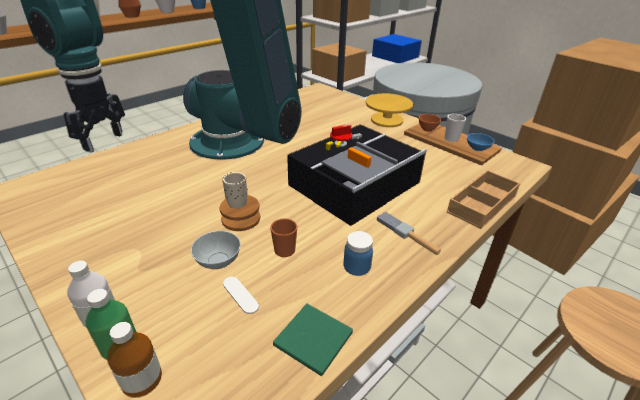

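View pics/top0.png

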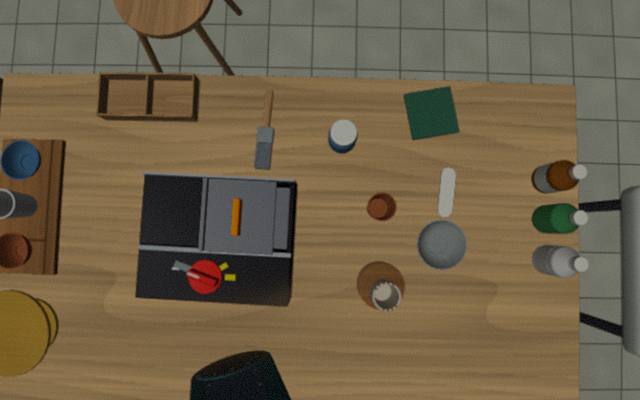

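The top view has world +y to the left and +x up. The box is at about px (215,240) with its door partly open. The cup is on the stand at (385,297), the fin at (236,217) and the knob at (205,277). Next I'll measure these.

```bash
cat > h.py <<'E'
import cv2,numpy as np
from plant import camera_info
I={n:camera_info(n) for n in('scene','top')}
def ray(n,uv):
    i=I[n];K=np.array(i['camera_matrix'],float);T=np.array(i['T'])
    p=cv2.undistortPoints(np.array(uv,float).reshape(-1,1,2),K,np.array(i['D'],float)).reshape(-1,2)
    d=np.c_[p[:,0],-p[:,1],-np.ones(len(p))]
    return T[:3,3],d@T[:3,:3].T
def plane(n,uv,z):
    o,d=ray(n,uv); return o+d*((z-o[2])/d[:,2])[:,None]
def cloud(n,d):
    v,u=np.mgrid[0:400,0:640]; o,r=ray(n,np.c_[u.ravel(),v.ravel()])
    P=o+r*d.reshape(-1,1); return P.reshape(400,640,3)
def load(n,k=0):
    f=np.load(f'{n}{k}.npz'); return f['p'],f['d']
def proj(n,P):
    i=I[n];T=np.linalg.inv(np.array(i['T']));P=np.atleast_2d(P)@T[:3,:3].T+T[:3,3]
    P=P*[1,-1,-1]; return cv2.projectPoints(P,np.zeros(3),np.zeros(3),np.array(i['camera_matrix'],float),np.array(i['D'],float))[0].reshape(-1,2)
E
python3 - <<'E'
from h import *
for n in('top','scene'):
    p,d=load(n); C=cloud(n,d); z=C[...,2]; hsv=cv2.cvtColor(p,cv2.COLOR_RGB2HSV)
    H,S,V=[hsv[...,k] for k in range(3)]
    roi=np.zeros((400,640),bool)
    if n=='top': roi[165:310,130:305]=1
    else: roi[115:225,280:430]=1
    def rep(nm,m,lo,hi):
        m=m&roi&(z>lo)&(z<hi)&(d>0)
        P=C[m]
        if len(P)<8: print(nm,len(P));return
        r=cv2.minAreaRect(P[:,:2].astype(np.float32)*1000)
        print(n,nm,len(P),'mean',P.mean(0).round(4),'zmed',np.median(P[:,2]).round(4),'rect',np.round(r[0],1),np.round(r[1],1),round(r[2],2))
        return m
    rep('deck+',V>=0,.105,.122)
    rep('all>.1',V>=0,.10,.2)
    rep('fin',(H>5)&(H<20)&(S>180)&(V>100),.145,.17)
    rep('redtop',((H<4)|(H>174))&(S>150)&(V>80),.168,.19)
    rep('redskirt',((H<4)|(H>174))&(S>150)&(V>80),.14,.165)
    rep('panel',V>=0,.122,.129)
    rep('ribs',V>=0,.132,.142)
p,d=load('top');C=cloud('top',d);z=C[...,2]
m=(z>.128)&(z<.142);m[:,:340]=0;m[:250]=0;m[330:]=0;m[:,420:]=0
P=C[m];c,r=cv2.minEnclosingCircle(P[:,:2].astype(np.float32)*1000);print('cup rim',len(P),c,r,np.median(P[:,2]))
m=(z>.045)&(z<.055);m[:,:340]=0;m[:250]=0;m[330:]=0;m[:,420:]=0
P=C[m];c,r=cv2.minEnclosingCircle(P[:,:2].astype(np.float32)*1000);print('stand',len(P),c,r)
big=cv2.resize(p[165:310,130:305],None,fx=4.5,fy=4.0,interpolation=cv2.INTER_CUBIC);cv2.imwrite('pics/top0box.png',big[:,:,::-1])
E
```

```text
top deck+ 11774 mean [0.5104 0.1628 0.1148] zmed 0.1147 rect [531.1 135.7] [341.6 276.4] 88.5
top all>.1 18500 mean [0.5313 0.1387 0.121 ] zmed 0.1161 rect [533.6 135.6] [341.5 281.4] 88.45
top fin 243 mean [0.5815 0.083  0.1565] zmed 0.1566 rect [544.8  89.6] [ 24.5 151.8] 80.09
top redtop 191 mean [0.4519 0.1403 0.1763] zmed 0.1764 rect [452.7 144.3] [62.7 17.1] 71.8
top redskirt 573 mean [0.4553 0.1428 0.1486] zmed 0.1486 rect [454.  143.4] [68.4 69.7] 75.19
top panel 4781 mean [0.5911 0.0821 0.1249] zmed 0.1248 rect [564.7 135.3] [339.8 219.4] 88.35
top ribs 590 mean [0.5478 0.1504 0.1358] zmed 0.1358 rect [550.3 123.9] [134.7 207.4] 73.87
scene deck+ 2834 mean [0.5249 0.1248 0.1159] zmed 0.1167 rect [465.4 135.3] [345.3 423.3] 88.77
scene all>.1 5674 mean [0.5342 0.1049 0.1252] zmed 0.1192 rect [466.1 135.1] [345.6 424.8] 88.78
scene fin 156 mean [0.5855 0.0772 0.1541] zmed 0.1555 rect [525.   90.1] [ 25.3 204.1] 79.15
scene redtop 72 mean [0.4593 0.1366 0.175 ] zmed 0.1759 rect [458.3 138. ] [60.6 15. ] 69.15
scene redskirt 188 mean [0.4666 0.1332 0.153 ] zmed 0.1515 rect [464.5 133.5] [64.4 53. ] 43.06
scene panel 1408 mean [0.595  0.0718 0.1265] zmed 0.1267 rect [469.  135.8] [338.2 417. ] 87.95
scene ribs 370 mean [0.5192 0.1241 0.1366] zmed 0.1366 rect [465.8 129.4] [409.6 165.2] 8.68
cup rim 212 (419.94146728515625, -242.61590576171875) 31.261682510375977 0.13450822221934744
stand 1058 (450.725341796875, -270.9012756347656) 88.2074203491211
```

View pics/top0box.png

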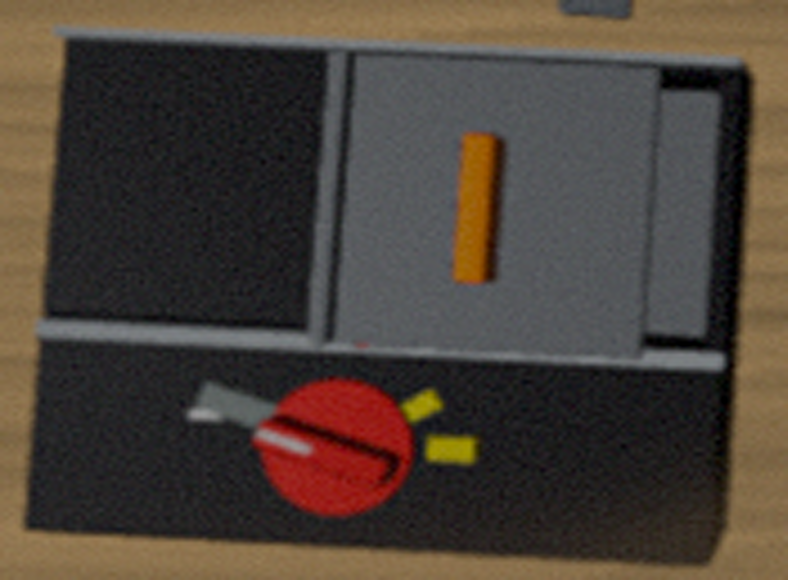

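Run:
```python
from h import *
p,d=load('top');C=cloud('top',d);z=C[...,2];hsv=cv2.cvtColor(p,cv2.COLOR_RGB2HSV);H,S,V=[hsv[...,k] for k in range(3)]
def cc(m):
    m=m.astype(np.uint8);k,l,s,c=cv2.connectedComponentsWithStats(m);return l==1+np.argmax(s[1:,4])
roi=np.zeros((400,640),bool);roi[165:310,130:305]=1
def rect(n,P):
    r=cv2.minAreaRect(P[:,:2].astype(np.float32)*1000);print(n,len(P),np.round(r[0],1),np.round(r[1],1),round(r[2],2),P[:,2].mean().round(4))
rect('fin',C[cc((H>5)&(H<22)&(S>180)&(z>.15)&(z<.165)&roi)])
m=(H>5)&(H<22)&(S>180)&(z>.15)&(z<.165)&roi;m=cc(m);P=C[m][:,:2];w,v=np.linalg.eigh(np.cov((P-P.mean(0)).T));print(P.mean(0),np.degrees(np.arctan(v[1,1]/v[0,1])),np.sqrt(12*w))
# box edges: lower-edge (x min) and left edge per col/row from depth>.105
bm=cc((z>.105)&(z<.2)&roi)
lo=[];le=[];up=[];ri=[]
for c in range(150,285,1):
    r=np.where(bm[:,c])[0];lo.append(C[r[-1],c]);up.append(C[r[0],c])
for r in range(185,290):
    c=np.where(bm[r])[0];le.append(C[r,c[0]]);ri.append(C[r,c[-1]])
for n,E,ax in(('xmin',lo,0),('xmax',up,0),('ymax',le,1),('ymin',ri,1)):
    E=np.array(E);L=cv2.fitLine(E[:,:2].astype(np.float32),cv2.DIST_HUBER,0,.001,.001).ravel();a=np.degrees(np.arctan2(L[1],L[0]));print(n,L.round(4),a.round(2),E[:,2].mean().round(3))
# cup in scene
p,d=load('scene');C=cloud('scene',d);z=C[...,2]
m=(z>.128)&(z<.145);m[:,:200]=0;m[:,270:]=0;m[:160]=0;m[220:]=0
P=C[m];c,r=cv2.minEnclosingCircle(P[:,:2].astype(np.float32)*1000);print('cup',len(P),c,r)
```

```text
fin 273 [581.4  82.5] [15.9 76.5] 88.15 0.1562
[0.58160837 0.08206539] -1.472777337134256 [0.01578921 0.07686438]
xmin [0.0311 0.9995 0.3947 0.1247] 88.22 0.114
xmax [0.0262 0.9997 0.6728 0.1329] 88.5 0.127
ymax [ 0.9997 -0.0226  0.5318  0.304 ] -1.29 0.114
ymin [ 0.9997 -0.0248  0.5663 -0.0353] -1.42 0.113
cup 172 (422.2821350097656, -245.947998046875) 32.406280517578125
```

Box origin is about (0.549, 0.135) with yaw -1.5°. The knob axis and fin checks agree with the given geometry. The door is about 33 mm open and the cup is at about (0.421, -0.244). First I turn the tool to the box axes and go to the fin.

```bash
cat >> h.py <<'E'
def go(target,yaw=None):
    from plant import sensors
    s=sensors.state();R=np.array(s['orientation']);p=np.array(s['position'])
    d=R.T@(np.array(target)-p)*1000; y=np.degrees(np.arctan2(R[1,0],R[0,0]))
    print('t',round(s['time_s'],2),'pos',p.round(4),'yaw',y.round(2),'tilt',R[:,2].round(3),'F',np.round(s['wrist_force'],1),'open',round(s['opening']*1000,1),'q',np.round(s['q'],2))
    print('shift mm (tool)',d.round(1),'turn',None if yaw is None else round(-((yaw-y+180)%360-180),2))
yb=np.radians(-1.5);O=np.array([.549,.1346])
def bx(x,y): 
    c,s=np.cos(yb),np.sin(yb);return O+np.array([c*x-s*y,s*x+c*y])/1000
E
echo ok
```

```text
ok
```

drive_tool([
  [[0,0,0,6.6],[0,0,0,6.6],[0,0,0,6.6],[0,0,0,6.5],[25,-41,0,0],[25,-41,0,0],[25,-41,0,0],[25,-41,0,0],[25,-41,0,0],[25,-41,0,0],[25,-41,0,0],[25,-41,0,0]],
], fingers=60, newtons=30)

```text
time_s: 1.3
position: [0.4392, -0.1486, 0.2534]
orientation: [[0.999, -0.053, -0.003], [-0.053, -0.999, 0.005], [-0.003, -0.005, -1.0]]
wrist_force: [0.2, -0.4, 0.4]
opening: 0.06
```

```bash
python3 -c "
from h import *
go([.5815,.0823,.160],-1.5)"
```

```text
t 1.3 pos [ 0.4392 -0.1486  0.2534] yaw -3.04 tilt [-0.003  0.005 -1.   ] F [ 0.2 -0.4  0.4] open 60.0 q [-0.5   0.16 -0.19  1.22  0.    2.69]
shift mm (tool) [ 130.1 -237.6   94.3] turn -1.54
```

q6 would exceed its range in this orientation (q6 = q1 − yaw + π), so I'll use the half-turned grasp at yaw 178.5°.

drive_tool([
  [[0,0,0,-8.5],[0,0,0,-8.5],[0,0,0,-8.5],[0,0,0,-8.5],[0,0,0,-8.5],[0,0,0,-8.5],[0,0,0,-8.5],[0,0,0,-8.5],[0,0,0,-8.5],[0,0,0,-8.5],[0,0,0,-8.5],[0,0,0,-8.5]],
])

```text
time_s: 2.5
position: [0.4407, -0.1404, 0.2505]
orientation: [[-0.179, 0.984, -0.008], [0.984, 0.179, 0.01], [0.011, -0.006, -1.0]]
wrist_force: [-0.2, -0.2, -1.0]
opening: 0.0601
```

```bash
python3 -c "
from h import *
go([.5815,.0823,.160],178.5)"
```

```text
t 2.5 pos [ 0.4407 -0.1404  0.2505] yaw 100.31 tilt [-0.008  0.01  -1.   ] F [-0.2 -0.2 -1. ] open 60.1 q [-0.49  0.17 -0.19  1.22  0.    0.9 ]
shift mm (tool) [192.9 179.   91.5] turn -78.19
```

drive_tool([
  [[0,0,0,-8.5],[0,0,0,-8.5],[0,0,0,-8.5],[0,0,0,-8.5],[0,0,0,-8.5],[0,0,0,-8.5],[0,0,0,-8.5],[0,0,0,-8.5],[0,0,0,-8.5],[0,0,0,0],[0,0,0,0]],
])

```text
time_s: 3.6
position: [0.4391, -0.1395, 0.2481]
orientation: [[-0.999, 0.042, -0.014], [0.042, 0.999, 0.012], [0.014, 0.012, -1.0]]
wrist_force: [-0.2, -0.0, 1.1]
opening: 0.0597
```

```bash
python3 -c "
from h import *
go([.5815,.0823,.160],178.5)"
```

```text
t 3.6 pos [ 0.4391 -0.1395  0.2481] yaw 177.59 tilt [-0.014  0.012 -1.   ] F [-0.2 -0.   1.1] open 59.7 q [-0.49  0.17 -0.2   1.22  0.   -0.45]
shift mm (tool) [-134.2  226.6   88.8] turn -0.91
```

drive_tool([
  [[-23,40,5,-0.3],[-23,40,5,-0.3],[-23,40,5,-0.3],[-23,40,5,0],[-23,40,5,0],[-20,30,5,0],[0,0,0,0]],
])

```text
time_s: 4.3
position: [0.589, 0.0922, 0.2167]
orientation: [[-0.998, 0.062, -0.013], [0.062, 0.998, 0.011], [0.014, 0.011, -1.0]]
wrist_force: [-1.8, -1.1, -0.1]
opening: 0.0602
```

```bash
python3 -c "
from h import *
go([.5815,.0823,.160],178.5)"
```

```text
t 4.3 pos [0.589  0.0922 0.2167] yaw 176.45 tilt [-0.013  0.011 -1.   ] F [-1.8 -1.1 -0.1] open 60.2 q [0.01 0.41 0.06 1.24 0.01 0.08]
shift mm (tool) [  6.1 -11.   56.7] turn -2.05
```

drive_tool([
  [[6,-11,15,-2],[0,0,20,0],[0,0,18,0],[0,0,0,0]],
])

```text
time_s: 4.7
position: [0.5814, 0.0825, 0.1615]
orientation: [[-0.999, 0.038, -0.014], [0.038, 0.999, 0.011], [0.014, 0.01, -1.0]]
wrist_force: [0.2, 0.0, 0.2]
opening: 0.0599
```

```bash
python3 -c "
from h import *
go([.5815,.0823,.160],178.5)"
```

```text
t 4.7 pos [0.5814 0.0825 0.1615] yaw 177.83 tilt [-0.014  0.011 -1.   ] F [0.2 0.  0.2] open 59.9 q [-0.    0.42 -0.07  1.09  0.01  0.04]
shift mm (tool) [-0.2 -0.3  1.5] turn -0.67
```

Close on the fin, then slide along the box's +y (tool +y).

drive_tool([
  [[0,0,0,-0.7],[0,0,0,0],[0,0,0,0],[0,0,0,0],[0,0,0,0]],
], fingers=5, newtons=30)

```text
time_s: 5.2
position: [0.5817, 0.0819, 0.1638]
orientation: [[-0.999, 0.03, -0.012], [0.03, 0.999, 0.011], [0.013, 0.011, -1.0]]
wrist_force: [0.4, 0.8, -7.7]
opening: 0.0155
```

drive_tool([
  [[0,15,0,0],[0,25,0,0],[0,25,0,0],[0,25,0,0],[0,20,0,0],[0,10,0,0],[0,5,0,0]],
])

```text
time_s: 5.9
position: [0.585, 0.2051, 0.1637]
orientation: [[-0.999, 0.035, -0.014], [0.035, 0.999, -0.009], [0.014, -0.01, -1.0]]
wrist_force: [-0.9, -71.2, 4.9]
opening: 0.0152
```

```bash
python3 -c "
from h import *
go(list(bx(34,70))+[.163],178.5)"
```

```text
t 5.9 pos [0.585  0.2051 0.1637] yaw 177.98 tilt [-0.014 -0.009 -1.   ] F [ -0.9 -71.2   4.9] open 15.2 q [ 0.21  0.47  0.03  1.14 -0.01  0.24]
shift mm (tool) [ 0.2 -1.4  0.7] turn -0.52
```

drive_tool([
  [[0,0,0,0],[0,0,0,0]],
])

```text
time_s: 6.1
position: [0.585, 0.2038, 0.1637]
orientation: [[-0.999, 0.036, -0.015], [0.036, 0.999, -0.013], [0.014, -0.013, -1.0]]
wrist_force: [0.2, 2.1, -6.5]
opening: 0.0151
```

drive_tool([
  [[0,0,0,0],[0,0,0,0],[0,0,-20,0],[0,0,-40,0],[0,0,-30,0]],
], fingers=60)

```text
time_s: 6.6
position: [0.5849, 0.2055, 0.2541]
orientation: [[-0.999, 0.036, -0.019], [0.037, 0.999, -0.011], [0.019, -0.012, -1.0]]
wrist_force: [0.1, -0.4, 0.6]
opening: 0.0597
```

```bash
python3 -c "
from h import *
go([.421,-.244,.26])"
```

```text
t 6.6 pos [0.5849 0.2055 0.2541] yaw 177.9 tilt [-0.019 -0.011 -1.   ] F [ 0.1 -0.4  0.6] open 59.7 q [ 0.21  0.45  0.23  1.37 -0.01  0.25]
shift mm (tool) [ 147.4 -455.2    2.2] turn None
```

drive_tool([
  [[15,-45,0,0],[15,-45,0,0],[15,-45,0,0],[15,-45,0,0],[15,-45,0,0],[15,-45,0,0],[15,-45,0,0],[15,-45,0,0],[15,-45,0,0],[10,-30,0,0],[0,0,0,0]],
], fingers=85)

```text
time_s: 7.7
position: [0.4227, -0.2367, 0.2682]
orientation: [[-0.999, 0.032, 0.002], [0.032, 0.999, -0.01], [-0.002, -0.01, -1.0]]
wrist_force: [0.3, -0.0, 0.2]
opening: 0.0851
```

```bash
python3 -c "
from h import *
go([.421,-.244,.122])"
```

```text
t 7.7 pos [ 0.4227 -0.2367  0.2682] yaw 178.16 tilt [ 0.002 -0.01  -1.   ] F [ 0.3 -0.   0.2] open 85.1 q [-0.68  0.18 -0.12  1.26 -0.01 -0.64]
shift mm (tool) [  1.9  -5.9 146.2] turn None
```

drive_tool([
  [[2,-6,30,0],[0,0,45,0],[0,0,0,0]],
])

```text
time_s: 8.0
position: [0.4214, -0.2442, 0.1931]
orientation: [[-0.999, 0.035, 0.006], [0.035, 0.999, -0.012], [-0.007, -0.012, -1.0]]
wrist_force: [-0.6, 0.9, 0.3]
opening: 0.0848
```

Run:
```python
from h import *
from plant import camera
for n in('scene','top'):
    p,d=camera(n);np.savez(f'{n}1.npz',p=p,d=d)
    a=p[130:280,160:420] if n=='scene' else p[170:330,130:450]
    cv2.imwrite(f'pics/{n}1.png',cv2.resize(a,None,fx=2.4,fy=2.4,interpolation=cv2.INTER_CUBIC)[:,:,::-1])
go([.421,-.244,.122])
```

```text
t 8.1 pos [ 0.4233 -0.2456  0.1977] yaw 178.06 tilt [ 0.011 -0.016 -1.   ] F [-0.9  0.7  0.6] open 85.0 q [-0.69  0.22 -0.27  1.06 -0.01 -0.66]
shift mm (tool) [ 3.3  2.7 75.7] turn None
```

View pics/scene1.png

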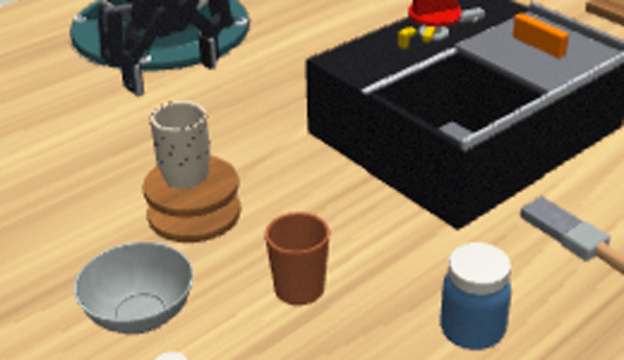

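View pics/top1.png

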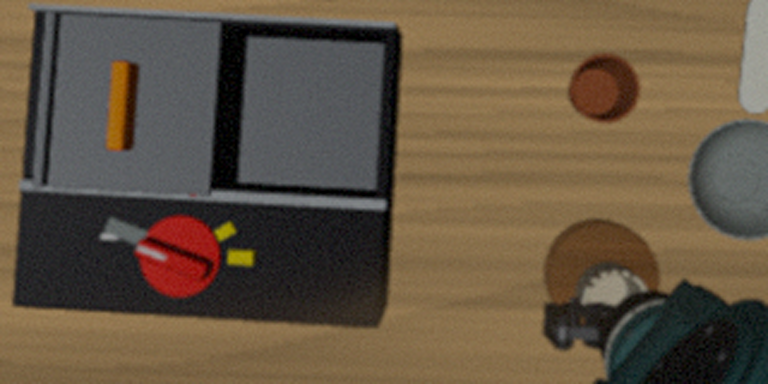

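The door is fully open and the well is clear (floor at about px 310,110 in the crop). The fingers straddle above the cup, and I'm now descending gently.

drive_tool([
  [[3,3,10,0],[0,0,25,0],[0,0,22,0],[0,0,12,0],[0,0,5,0],[0,0,0,0]],
])

```text
time_s: 8.7
position: [0.4264, -0.2446, 0.1298]
orientation: [[-0.999, 0.031, 0.023], [0.03, 0.999, -0.025], [-0.024, -0.024, -0.999]]
wrist_force: [0.2, -0.2, -0.2]
opening: 0.0852
```

```bash
python3 -c "
from h import *
go([.421,-.244,.122])"
```

```text
t 8.7 pos [ 0.4264 -0.2446  0.1298] yaw 178.26 tilt [ 0.023 -0.025 -0.999] F [ 0.2 -0.2 -0.2] open 85.2 q [-0.68  0.26 -0.41  0.86 -0.   -0.65]
shift mm (tool) [5.6 0.6 7.6] turn None
```

drive_tool([
  [[5,0,6,0],[0,0,1,0],[0,0,0,0]],
])

```text
time_s: 9.0
position: [0.4222, -0.2451, 0.1244]
orientation: [[-0.999, 0.03, 0.026], [0.03, 0.999, -0.027], [-0.027, -0.027, -0.999]]
wrist_force: [0.5, -0.6, -0.4]
opening: 0.085
```

drive_tool([
  [[0,0,0,0],[0,0,0,0],[0,0,0,0],[0,0,0,0]],
], fingers=40, newtons=25)

```text
time_s: 9.4
position: [0.4225, -0.2452, 0.1252]
orientation: [[-0.999, 0.031, 0.027], [0.03, 0.999, -0.028], [-0.028, -0.027, -0.999]]
wrist_force: [0.1, -0.6, -1.8]
opening: 0.0615
```

```bash
python3 -c "
from h import *
go([.421,-.244,.122])"
```

```text
t 9.4 pos [ 0.4225 -0.2452  0.1252] yaw 178.29 tilt [ 0.027 -0.028 -0.999] F [ 0.1 -0.6 -1.8] open 61.5 q [-0.69  0.26 -0.43  0.84 -0.   -0.66]
shift mm (tool) [1.6 1.2 3.1] turn None
```

drive_tool([
  [[0,0,-8,0],[0,0,-15,0],[0,0,-25,0],[0,0,-30,0],[0,0,-25,0],[0,0,-12,0],[0,0,0,0]],
])

```text
time_s: 10.1
position: [0.418, -0.241, 0.2462]
orientation: [[-0.999, 0.031, 0.024], [0.03, 0.999, -0.026], [-0.025, -0.025, -0.999]]
wrist_force: [0.0, 0.6, -3.4]
opening: 0.0611
```

```bash
python3 -c "
from h import *
print(bx(40,-85))
go(list(bx(40,-85))+[.24],178.5)"
```

```text
[0.58676125 0.04858205]
t 10.1 pos [ 0.418  -0.241   0.2462] yaw 178.28 tilt [ 0.024 -0.026 -0.999] F [ 0.   0.6 -3.4] open 61.1 q [-0.69  0.17 -0.2   1.16 -0.   -0.66]
shift mm (tool) [-159.8  294.7    2.8] turn -0.22
```

drive_tool([
  [[-8,14,0,0],[-16,28,0,0],[-20,36,0,0],[-20,36,0,0],[-20,36,0,0],[-20,36,0,0],[-20,36,0,0],[-16,30,0,0],[-8,15,0,0],[0,0,0,0]],
])

```text
time_s: 11.1
position: [0.5778, 0.0318, 0.236]
orientation: [[-0.999, 0.034, 0.016], [0.033, 0.999, -0.025], [-0.017, -0.025, -1.0]]
wrist_force: [-0.9, -0.5, -3.0]
opening: 0.0614
```

```bash
python3 -c "
from h import *
go(list(bx(40,-85))+[.083],178.5)"
```

```text
t 11.1 pos [0.5778 0.0318 0.236 ] yaw 178.08 tilt [ 0.016 -0.025 -1.   ] F [-0.9 -0.5 -3. ] open 61.4 q [-0.07  0.35  0.03  1.23 -0.02 -0.04]
shift mm (tool) [ -5.8  20.9 152.6] turn -0.42
```

drive_tool([
  [[-3,11,0,-0.4],[-2,10,10,0],[0,0,20,0],[0,0,25,0],[0,0,20,0],[0,0,10,0],[0,0,0,0]],
])

```text
time_s: 11.8
position: [0.583, 0.0514, 0.1436]
orientation: [[-1.0, 0.029, 0.013], [0.028, 0.999, -0.025], [-0.014, -0.025, -1.0]]
wrist_force: [-1.3, 0.6, -2.9]
opening: 0.0613
```

```bash
python3 -c "
from h import *
go(list(bx(40,-85))+[.083],178.5)"
```

```text
t 11.8 pos [0.583  0.0514 0.1436] yaw 178.37 tilt [ 0.013 -0.025 -1.   ] F [-1.3  0.6 -2.9] open 61.3 q [-0.04  0.41 -0.14  1.01 -0.02 -0.01]
shift mm (tool) [-3.  -1.2 60.7] turn -0.13
```

drive_tool([
  [[-2,-1,12,0],[0,0,18,0],[0,0,14,0],[0,0,6,0],[0,0,1,0],[0,0,0,0]],
])

```text
time_s: 12.4
position: [0.588, 0.0483, 0.0924]
orientation: [[-0.999, 0.03, 0.018], [0.03, 0.999, -0.026], [-0.019, -0.025, -1.0]]
wrist_force: [0.5, 0.2, -3.2]
opening: 0.0616
```

```bash
python3 -c "
from h import *
go(list(bx(40,-85))+[.083],178.5)"
```

```text
t 12.4 pos [0.588  0.0483 0.0924] yaw 178.3 tilt [ 0.018 -0.026 -1.   ] F [ 0.5  0.2 -3.2] open 61.6 q [-0.05  0.46 -0.21  0.88 -0.02 -0.02]
shift mm (tool) [1.5 0.5 9.4] turn -0.2
```

drive_tool([
  [[0,0,2,0],[0,0,2,0],[0,0,2,0],[0,0,2,0]],
])

```text
time_s: 12.8
position: [0.5894, 0.0481, 0.0858]
orientation: [[-0.999, 0.03, 0.021], [0.03, 0.999, -0.026], [-0.022, -0.025, -0.999]]
wrist_force: [0.2, 0.3, -2.4]
opening: 0.0614
```

drive_tool([
  [[0,0,1.5,0],[0,0,1,0]],
])

```text
time_s: 13.0
position: [0.5894, 0.048, 0.0831]
orientation: [[-0.999, 0.03, 0.021], [0.03, 0.999, -0.026], [-0.022, -0.025, -0.999]]
wrist_force: [-2.2, 2.6, 9.1]
opening: 0.0611
```

Contact with the floor: force is up about 12 N, at the predicted height. I'll settle and then release.

drive_tool([
  [[0,0,0,0]],
])

```text
time_s: 13.1
position: [0.5896, 0.048, 0.0833]
orientation: [[-0.999, 0.03, 0.022], [0.03, 0.999, -0.026], [-0.023, -0.025, -0.999]]
wrist_force: [-1.0, -0.1, 0.0]
opening: 0.0613
```

drive_tool([
  [[0,0,0,0],[0,0,0,0],[0,0,0,0]],
], fingers=78)

```text
time_s: 13.4
position: [0.59, 0.048, 0.0837]
orientation: [[-0.999, 0.03, 0.023], [0.029, 0.999, -0.026], [-0.024, -0.025, -0.999]]
wrist_force: [1.0, -0.8, 0.9]
opening: 0.078
```

drive_tool([
  [[0,0,-8,0],[0,0,-20,0],[0,0,-30,0],[0,0,-40,0],[0,0,-25,0],[0,0,-8,0],[0,0,0,0]],
])

```text
time_s: 14.1
position: [0.5862, 0.0516, 0.222]
orientation: [[-0.999, 0.03, 0.023], [0.03, 0.999, -0.026], [-0.024, -0.025, -0.999]]
wrist_force: [0.1, -0.2, -0.1]
opening: 0.0776
```

```bash
python3 -c "
from h import *
go(list(bx(34,70))+[.25],178.5)"
```

```text
t 14.1 pos [0.5862 0.0516 0.222 ] yaw 178.31 tilt [ 0.023 -0.026 -0.999] F [ 0.1 -0.2 -0.1] open 77.6 q [-0.04  0.37  0.02  1.19 -0.03 -0.01]
shift mm (tool) [  5.2 151.3 -32. ] turn -0.19
```

Move over the open fin and check the cup from the cameras.

drive_tool([
  [[0,15,0,0],[1,30,0,0],[1,35,0,0],[1,35,0,0],[1,25,0,0],[0,10,0,0],[0,0,0,0]],
], fingers=60)

```text
time_s: 14.8
position: [0.5836, 0.2099, 0.2087]
orientation: [[-0.999, 0.031, 0.012], [0.031, 0.999, -0.028], [-0.012, -0.027, -1.0]]
wrist_force: [0.6, -0.5, -0.7]
opening: 0.0599
```

Run:
```python
from h import *
from plant import camera
for n in('scene','top'):
    p,d=camera(n);np.savez(f'{n}2.npz',p=p,d=d)
    a=p[90:240,240:460] if n=='scene' else p[160:330,130:320]
    cv2.imwrite(f'pics/{n}2.png',cv2.resize(a,None,fx=3,fy=3,interpolation=cv2.INTER_CUBIC)[:,:,::-1])
C=cloud('top',d);z=C[...,2];P=C[(C[...,0]>.52)&(C[...,0]<.66)&(C[...,1]>-.02)&(C[...,1]<.11)&(z>.085)&(z<.105)]
if len(P): c,r=cv2.minEnclosingCircle(P[:,:2].astype(np.float32)*1000);print('cup rim',len(P),c,r,np.median(P[:,2]),P[:,2].min(),P[:,2].max())
go(list(bx(34,70))+[.162],178.5)
```

```text
cup rim 172 (611.1202392578125, 25.087886810302734) 64.88712310791016 0.09222200809791609 0.08533210510643385 0.10021095016483994
t 14.9 pos [0.5838 0.2084 0.2091] yaw 178.15 tilt [ 0.012 -0.028 -1.   ] F [ 1.  -0.1 -0.6] open 60.0 q [ 0.22  0.44  0.1   1.22 -0.03  0.26]
shift mm (tool) [-0.6 -3.4 47.3] turn -0.35
```

View pics/scene2.png

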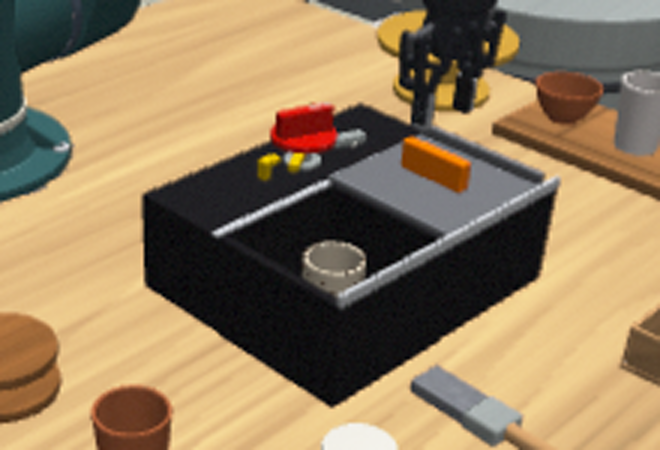

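View pics/top2.png

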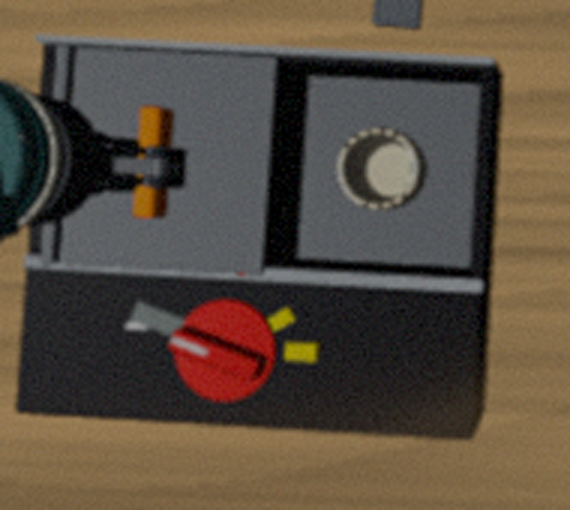

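The cup stands upright in the centre of the well, with its rim at 92 mm as it should be, and the gripper is over the fin. Next I grasp the fin and close the door.

drive_tool([
  [[0,-2,10,0],[0,0,20,0],[0,0,13,0],[0,0,3,0],[0,0,0,0]],
])

```text
time_s: 15.4
position: [0.5846, 0.1994, 0.1599]
orientation: [[-0.999, 0.039, 0.012], [0.038, 0.999, -0.029], [-0.013, -0.028, -1.0]]
wrist_force: [0.4, -0.6, -0.1]
opening: 0.0599
```

drive_tool([
  [[0,0,0,0],[0,0,0,0],[0,0,0,0],[0,0,0,0],[0,0,0,0]],
], fingers=5, newtons=30)

```text
time_s: 15.9
position: [0.5851, 0.1987, 0.1613]
orientation: [[-0.999, 0.039, 0.013], [0.039, 0.999, -0.028], [-0.014, -0.027, -1.0]]
wrist_force: [1.5, -1.1, -3.9]
opening: 0.0153
```

```bash
python3 -c "
from h import *
go(list(bx(34,-85))+[.162],178.5)"
```

```text
t 15.9 pos [0.5851 0.1987 0.1613] yaw 177.76 tilt [ 0.013 -0.028 -1.   ] F [ 1.5 -1.1 -3.9] open 15.3 q [ 0.21  0.46 -0.01  1.1  -0.03  0.25]
shift mm (tool) [  -1.5 -150.     3.4] turn -0.74
```

drive_tool([
  [[0,-12,0.5,-0.3],[0,-22,0.5,-0.3],[0,-28,0.5,0],[0,-28,0.5,0],[0,-25,0.5,0],[0,-18,0.5,0],[0,-10,0.5,0],[0,-5,0,0],[0,-3,0,0]],
])

```text
time_s: 16.8
position: [0.5811, 0.0483, 0.1612]
orientation: [[-1.0, 0.022, 0.017], [0.022, 1.0, -0.004], [-0.017, -0.004, -1.0]]
wrist_force: [4.5, 31.6, -5.5]
opening: 0.0156
```

```bash
python3 -c "
from h import *
go(list(bx(34,-85))+[.162],178.5)"
```

```text
t 16.8 pos [0.5811 0.0483 0.1612] yaw 178.74 tilt [ 0.017 -0.004 -1.   ] F [ 4.5 31.6 -5.5] open 15.6 q [-0.06  0.39 -0.11  1.05 -0.   -0.03]
shift mm (tool) [ 0.4  0.4 -0.8] turn 0.24
```

The door is against its shut stop. I'll release, lift and turn to the bar's direction, and re-measure the knob once the view is clear.

drive_tool([
  [[0,0,0,0]],
])

```text
time_s: 16.9
position: [0.5812, 0.0491, 0.1612]
orientation: [[-1.0, 0.021, 0.017], [0.021, 1.0, -0.003], [-0.018, -0.003, -1.0]]
wrist_force: [0.4, -1.1, 0.8]
opening: 0.0153
```

drive_tool([
  [[0,0,0,0],[0,0,0,0],[0,0,-10,0],[0,0,-30,0],[0,0,-30,0],[0,0,-10,0]],
], fingers=45)

```text
time_s: 17.5
position: [0.5785, 0.0488, 0.2447]
orientation: [[-1.0, 0.02, 0.015], [0.02, 1.0, -0.006], [-0.015, -0.006, -1.0]]
wrist_force: [-0.2, 0.2, -0.1]
opening: 0.0451
```

Run:
```python
from h import *
from plant import camera
p,d=camera('top');np.savez('top3.npz',p=p,d=d)
cv2.imwrite('pics/top3.png',cv2.resize(p[160:330,130:320],None,fx=3,fy=3,interpolation=cv2.INTER_CUBIC)[:,:,::-1])
hsv=cv2.cvtColor(p,cv2.COLOR_RGB2HSV);H,S,V=[hsv[...,k] for k in range(3)]
C=cloud('top',d);z=C[...,2];red=((H<4)|(H>174))&(S>150)&(V>80);red[:250]=0
P=C[red&(z>.14)&(z<.165)];c,r=cv2.minEnclosingCircle(P[:,:2].astype(np.float32)*1000);print('skirt',c,r)
P=C[(z>.168)&(z<.185)&(abs(C[...,0]-.454)<.04)&(abs(C[...,1]-.144)<.04)]
r=cv2.minAreaRect(P[:,:2].astype(np.float32)*1000);print('bar',len(P),r,np.median(P[:,2]))
Q=P[:,:2]-P[:,:2].mean(0);w,v=np.linalg.eigh(np.cov(Q.T));print(P.mean(0),np.degrees(np.arctan(v[1,1]/v[0,1])),np.sqrt(12*w)); print('axis',bx(-95,7))
m=(H>5)&(H<22)&(S>180)&(z>.15)&(z<.165);m[250:]=0;m[:,:150]=0;m[:,300:]=0
if m.sum()>20:
    F=C[m][:,:2].mean(0);c,s=np.cos(yb),np.sin(yb);q=F-O;print('fin in box',(c*q[0]+s*q[1])*1000,(-s*q[0]+c*q[1])*1000,m.sum())
go([.454,.144,.24],-108.2)
```

```text
skirt (0.0, 0.0) 0.0
bar 0 ((0.0, 0.0), (0.0, 0.0), 0.0) nan
[nan nan nan] nan [nan nan]
axis [0.45421579 0.14408441]
fin in box 39.071470733458185 -86.38639365521566 103
t 17.55 pos [0.5788 0.0488 0.2451] yaw 178.83 tilt [ 0.016 -0.006 -1.   ] F [-0.9 -0.2  1.4] open 45.2 q [-0.05  0.35  0.05  1.26 -0.   -0.03]
shift mm (tool) [126.7  92.7   2.6] turn -72.97
  return _methods._mean(a, axis=axis, dtype=dtype,
  ret = ret.dtype.type(ret / rcount)
<stdin>:10: RuntimeWarning: Mean of empty slice.
  ret = um.true_divide(
  avg = a.mean(axis, **keepdims_kw)
<stdin>:10: RuntimeWarning: Degrees of freedom <= 0 for slice
  c *= np.true_divide(1, fact)
  c *= np.true_divide(1, fact)
```

View pics/top3.png

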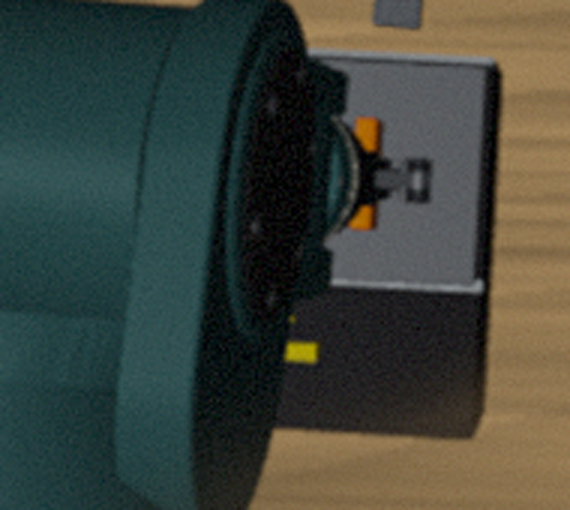

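The door is shut (fin at box y −86 mm), but the arm hides the knob. The knob hasn't been touched, so I'll use the earlier clear views.

Run:
```python
from h import *
for k in (0,1,2):
    p,d=load('top',k);hsv=cv2.cvtColor(p,cv2.COLOR_RGB2HSV);H,S,V=[hsv[...,i] for i in range(3)]
    C=cloud('top',d);z=C[...,2]
    near=(abs(C[...,0]-.454)<.045)&(abs(C[...,1]-.144)<.045)
    red=((H<5)|(H>172))&(S>120)
    P=C[near&(z>.143)&(z<.165)&red];c,r=cv2.minEnclosingCircle(P[:,:2].astype(np.float32)*1000)
    B=C[near&(z>.17)&(z<.185)];w,v=np.linalg.eigh(np.cov((B[:,:2]-B[:,:2].mean(0)).T))
    print(k,'skirt',np.round(c,1),round(r,1),'bar',B.mean(0).round(4),len(B),np.degrees(np.arctan(v[1,1]/v[0,1])).round(1),np.sqrt(12*w).round(4),cv2.minAreaRect(B[:,:2].astype(np.float32)*1000))
```

```text
0 skirt [452.7 145.6] 36.8 bar [0.4537 0.1444 0.1762] 259 71.3 [0.0167 0.064 ] ((453.0641784667969, 144.73800659179688), (64.45864868164062, 17.137426376342773), 71.04833984375)
1 skirt [452.7 145.2] 36.6 bar [0.4535 0.1444 0.1761] 250 71.4 [0.0165 0.0641] ((452.9714660644531, 144.83242797851562), (64.71402740478516, 16.923879623413086), 72.02085876464844)
2 skirt [453.6 145.9] 36.7 bar [0.4536 0.1443 0.176 ] 258 71.2 [0.0167 0.0642] ((453.134033203125, 145.062255859375), (64.17521667480469, 17.164873123168945), 71.7307357788086)
```

drive_tool([
  [[10,8,0,0],[25,18,0,0],[30,22,0,0],[30,22,0,0],[20,15,0,0],[8,6,0,0]],
])

```text
time_s: 18.15
position: [0.4489, 0.1454, 0.2368]
orientation: [[-1.0, 0.023, 0.009], [0.023, 1.0, -0.007], [-0.009, -0.007, -1.0]]
wrist_force: [0.1, 0.5, 0.2]
opening: 0.0453
```

drive_tool([
  [[0,0,0,-8],[0,0,0,-8.5],[0,0,0,-8.5],[0,0,0,-8.5],[0,0,0,-8.5],[0,0,0,-8.5],[0,0,0,-8.5],[0,0,0,-8],[0,0,0,-4],[0,0,0,0]],
])

```text
time_s: 19.15
position: [0.444, 0.1456, 0.2294]
orientation: [[-0.32, -0.947, -0.0], [-0.947, 0.32, -0.01], [0.009, -0.003, -1.0]]
wrist_force: [0.8, 0.3, 0.6]
opening: 0.0452
```

```bash
python3 -c "
from h import *
go([.4535,.144,.178],-108.2)"
```

```text
t 19.15 pos [0.444  0.1456 0.2294] yaw -108.66 tilt [-0.   -0.01 -1.  ] F [0.8 0.3 0.6] open 45.2 q [ 0.15  0.18 -0.24  1.16 -0.01 -1.1 ]
shift mm (tool) [-2.  -9.4 51.4] turn -0.46
```

drive_tool([
  [[-2,-9,10,0],[0,0,20,0],[0,0,10,0],[0,0,3,0],[0,0,0,0]],
])

```text
time_s: 19.65
position: [0.4546, 0.1437, 0.1821]
orientation: [[-0.328, -0.945, -0.002], [-0.944, 0.328, -0.01], [0.01, -0.002, -1.0]]
wrist_force: [0.6, -0.7, 0.7]
opening: 0.0448
```

```bash
python3 -c "
from h import *
go([.4537,.1444,.178],-108.7)"
```

```text
t 19.65 pos [0.4546 0.1437 0.1821] yaw -109.17 tilt [-0.002 -0.01  -1.   ] F [ 0.6 -0.7  0.7] open 44.8 q [ 0.14  0.22 -0.31  1.04 -0.01 -1.1 ]
shift mm (tool) [-0.4  1.1  4.1] turn -0.47
```

drive_tool([
  [[0,1,2,0],[0,0,0,0],[0,0,0,0],[0,0,0,0],[0,0,0,0]],
], fingers=5, newtons=60)

```text
time_s: 20.15
position: [0.4546, 0.1438, 0.1809]
orientation: [[-0.329, -0.944, 0.0], [-0.944, 0.329, -0.011], [0.01, -0.004, -1.0]]
wrist_force: [2.2, -0.8, -5.5]
opening: 0.0148
```

```bash
python3 -c "
from h import *
go([.4537,.1444,.170],-108.7)"
```

```text
t 20.15 pos [0.4546 0.1438 0.1809] yaw -109.23 tilt [ 0.    -0.011 -1.   ] F [ 2.2 -0.8 -5.5] open 14.8 q [ 0.14  0.22 -0.32  1.03 -0.01 -1.09]
shift mm (tool) [-0.4  1.  10.9] turn -0.53
```

drive_tool([
  [[0,0,2.5,0],[0,0,3,0],[0,0,3,0],[0,0,3,0]],
])

```text
time_s: 20.55
position: [0.4546, 0.1439, 0.1707]
orientation: [[-0.329, -0.944, 0.002], [-0.944, 0.329, -0.01], [0.009, -0.006, -1.0]]
wrist_force: [-3.9, -2.7, 12.9]
opening: 0.0149
```

drive_tool([
  [[0,0,2,0],[0,0,2,0]],
])

```text
time_s: 20.75
position: [0.4549, 0.144, 0.1704]
orientation: [[-0.329, -0.944, 0.007], [-0.944, 0.329, -0.01], [0.007, -0.009, -1.0]]
wrist_force: [-14.7, -3.7, 44.9]
opening: 0.0146
```

At the end stop. Now I turn clockwise (+) while holding it in.

drive_tool([
  [[0,0,1,5],[0,0,1,6],[0,0,1,6]],
])

```text
time_s: 21.05
position: [0.4541, 0.1441, 0.1706]
orientation: [[-0.597, -0.802, 0.009], [-0.802, 0.597, -0.009], [0.002, -0.013, -1.0]]
wrist_force: [-4.9, -2.6, 18.5]
opening: 0.015
```

```bash
python3 -c "
from h import *
go([.454,.1442,.170],178.5)"
```

```text
t 21.05 pos [0.4541 0.1441 0.1706] yaw -126.65 tilt [ 0.009 -0.009 -1.   ] F [-4.9 -2.6 18.5] open 15.0 q [ 0.14  0.22 -0.35  0.99 -0.01 -0.79]
shift mm (tool) [-0.   0.2  0.6] turn 54.85
```

drive_tool([
  [[0,0,1,7],[0,0,1,7],[0,0,1,7],[0,0,1,7],[0,0,1,7]],
])

```text
time_s: 21.55
position: [0.4537, 0.1446, 0.1706]
orientation: [[-0.957, -0.291, 0.015], [-0.291, 0.957, -0.007], [-0.012, -0.011, -1.0]]
wrist_force: [-5.1, -2.0, 19.7]
opening: 0.0151
```

```bash
python3 -c "
from h import *
go([.454,.1442,.170],178.5)"
```

```text
t 21.55 pos [0.4537 0.1446 0.1706] yaw -163.05 tilt [ 0.015 -0.007 -1.   ] F [-5.1 -2.  19.7] open 15.1 q [ 0.14  0.22 -0.35  0.99 -0.01 -0.15]
shift mm (tool) [-0.2 -0.5  0.6] turn 18.45
```

drive_tool([
  [[0,0,1,6],[0,0,1,6],[0,0,1,5],[0,0,1,4],[0,0,0.5,3]],
])

```text
time_s: 22.05
position: [0.4537, 0.1448, 0.1709]
orientation: [[-0.99, 0.141, 0.02], [0.141, 0.99, -0.007], [-0.021, -0.004, -1.0]]
wrist_force: [-1.0, -4.1, 10.2]
opening: 0.0149
```

```bash
python3 -c "
from h import *
from plant import sensors
go([.454,.1442,.170],178.5);print(sensors.state()['wrist_torque'])"
```

```text
t 22.05 pos [0.4537 0.1448 0.1709] yaw 171.89 tilt [ 0.02  -0.007 -1.   ] F [-1.  -4.1 10.2] open 14.9 q [ 0.14  0.21 -0.36  0.98 -0.01  0.28]
shift mm (tool) [-0.3 -0.6  0.9] turn -6.61
[-0.79195802  0.71510544  1.85122489]
```

It's at the turn stop, with torque rising to 1.9 N m. Relax, release and rise.

drive_tool([
  [[0,0,0,0]],
])

```text
time_s: 22.15
position: [0.4537, 0.1447, 0.1714]
orientation: [[-0.99, 0.141, 0.021], [0.141, 0.99, -0.007], [-0.022, -0.004, -1.0]]
wrist_force: [-2.3, -2.8, 10.6]
opening: 0.0151
```

drive_tool([
  [[0,0,0,0],[0,0,0,0],[0,0,-5,0],[0,0,-15,0],[0,0,-30,0],[0,0,-40,0],[0,0,-30,0],[0,0,0,0]],
], fingers=45)

```text
time_s: 22.95
position: [0.4497, 0.146, 0.2971]
orientation: [[-0.99, 0.141, 0.02], [0.141, 0.99, -0.006], [-0.021, -0.003, -1.0]]
wrist_force: [0.2, -0.2, 0.2]
opening: 0.0451
```

drive_tool([
  [[10,-20,-10,0],[10,-40,0,0],[0,-45,0,0],[0,-45,0,0],[0,-45,0,0],[0,-45,0,0],[0,-40,0,0],[0,-20,0,0],[0,0,0,0]],
])

```text
time_s: 23.85
position: [0.3838, -0.1571, 0.3038]
orientation: [[-0.99, 0.137, 0.018], [0.137, 0.991, -0.003], [-0.019, 0.0, -1.0]]
wrist_force: [0.8, 0.3, -0.3]
opening: 0.0448
```

Run:
```python
from h import *
from plant import camera
for n in('scene','top'):
    p,d=camera(n);np.savez(f'{n}4.npz',p=p,d=d)
    a=p[90:240,240:460] if n=='scene' else p[160:330,130:320]
    cv2.imwrite(f'pics/{n}4.png',cv2.resize(a,None,fx=3,fy=3,interpolation=cv2.INTER_CUBIC)[:,:,::-1])
C=cloud('top',d);z=C[...,2]
near=(abs(C[...,0]-.454)<.045)&(abs(C[...,1]-.144)<.045)
B=C[near&(z>.158)&(z<.185)];w,v=np.linalg.eigh(np.cov((B[:,:2]-B[:,:2].mean(0)).T))
print('bar',len(B),B.mean(0),np.median(B[:,2]),np.degrees(np.arctan(v[1,1]/v[0,1])),np.sqrt(12*w))
hsv=cv2.cvtColor(p,cv2.COLOR_RGB2HSV);H,S,V=[hsv[...,i] for i in range(3)]
m=(H>5)&(H<22)&(S>180)&(z>.15)&(z<.165);m[250:]=0;m[:,:150]=0;m[:,300:]=0
F=C[m][:,:2].mean(0);c,s=np.cos(yb),np.sin(yb);q=F-O;print('fin in box',(c*q[0]+s*q[1])*1000,(-s*q[0]+c*q[1])*1000,m.sum())
go([.3,-.3,.3])
```

```text
bar 305 [0.45482997 0.14309797 0.17394695] 0.1757373258664099 -1.5358793526323433 [0.01766372 0.06304995]
fin in box 34.2253268610354 -85.29051291649444 268
t 23.95 pos [ 0.384  -0.1552  0.304 ] yaw 172.23 tilt [ 0.018 -0.002 -1.   ] F [-0.3  0.9 -0.1] open 44.5 q [-0.59  0.05 -0.19  1.32  0.01 -0.45]
shift mm (tool) [  63.7 -154.9    2.8] turn None
```

View pics/scene4.png

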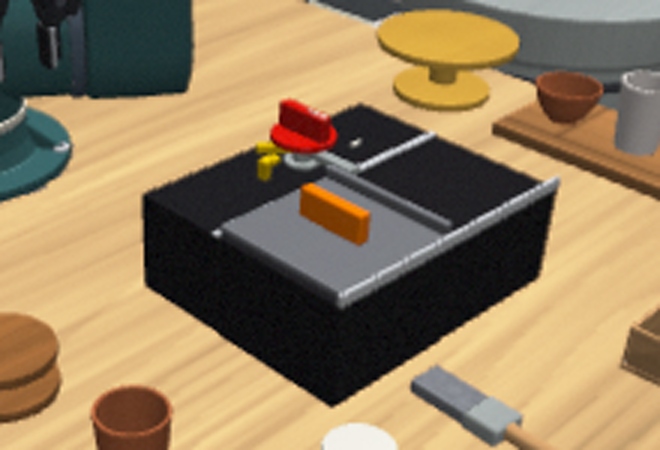

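View pics/top4.png

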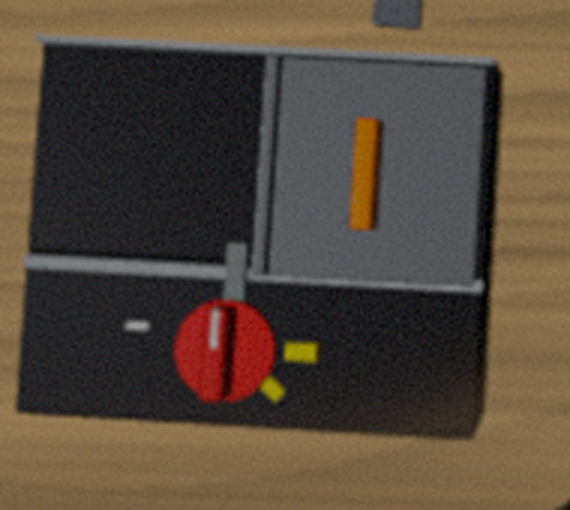

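The bar lies along the box's +x (−1.5°), the knob is up at 176 mm and the tongue is behind the rib. The door is shut, with the fin at y −85.3 mm. I'm handing the job in.

```bash
python3 -c "
from plant import order
print(order.close_job())"
```

```text
the job is handed in; nothing more can be done
None
```

The speckled cup is in the damp box, the door is shut and locked, and the job was handed in at about 24 s of robot time, within the 72 s limit.

- **Door opening:** I slid the door open to its end stop. The wrist force reached 71 N there, under the 120 N limit.
- **Cup:** I moved it to the middle of the well and let go only after the floor took its weight, at the height I had predicted. The cameras then showed it upright and centred, with its rim at 92 mm (93 mm expected). I did not see it again once the door was shut.
- **Door closing:** I slid it back to its shut stop. The orange fin's centre measured y −85.3 mm in the box's frame, against −85 mm for fully shut.
- **Lock:** I pushed the knob fully in, then turned it clockwise while holding it in, until it hit its end stop, and released it. The bar lies along the box's +x, its top measures 176 mm (177 mm expected), and the tongue is behind the door's rib.

The jaws turned about 7° further than the knob's end stop, so they slipped on the bar there. The final picture shows the knob itself at the stop.

The stand, terracotta cup, jar and brush looked unmoved in the final views, which showed only part of some of them. I did not re-measure any bystander, and the bowl and silicone rib were outside those views, but the arm never worked near them. No check failed.

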